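# Catch the thread of a dispenser top by turning it back first

## Task

On the nightstand the white push top of the taller clear cup has been put on carelessly: it stands proud, its tabs riding on the lip of the steel neck ring. Turn it backward (counter-clockwise seen from above) until its tabs come to the nearest gaps and let it drop down into the neck, then turn it forward (clockwise) about a sixth of a turn so that the tabs are well under the lip, and let go. Leave the shorter jar and the yellow saucer where they are.

Things in the scene. Friction and masses are not known exactly. Their poses are not given: they have to be found in the camera images.
- cup: Taller clear cup, 78 mm wide, fixed. Origin: centre of underside, z up. Its steel neck ring has a lip, top at 99 mm, underside 96, opening 45 wide, cut by three 60-degree gaps centred on +x and 120 and 240 degrees from it. Tabs dropped through the gaps rest on a shelf at 87 and turn clockwise under the lip: wholly under from 40 degrees past the gap centres, stopped at about 78.
- top: Loose white push top, 56-112 g: round barrel 40 mm wide, 58 high (button to 62). Origin: on axis, underside of tabs, z up. Three tabs 8 wide, 4 thick, reach 33.5 mm from the axis along +x and 120, 240 degrees from it. A plug below has 2.5 mm play. Starts on the lip, +x 45-75 degrees clockwise (from above) of the cup's +x; drops 12 mm once the two +x are within 10 degrees.
- jar: Bystander: shorter clear jar, 76 mm wide, 92 mm high in all, with a similar white barrel top (40 mm) that is already closed and has no tabs. Loose, 350 g. Origin: centre of its underside. It stands to the left or right of the cup.
- saucer: Bystander: yellow ceramic saucer, 104 mm wide, 16 mm high, two steel tweezers lying across it. Loose, 180 g. Origin: centre of its underside.

How it is judged:
On the way:
1. the top has been turned back to the gaps and has dropped into the neck (angle between the x axis of top and the x axis of cup, either way round below 0.38 rad and z of top in the frame of cup below 0.092 m and horizontal distance between top and cup below 0.006 m), for 0.05 s.
At the end, for the whole second after the job is handed in: The top sits in the neck (origin less than 91 mm above the cup's, within 6 mm of its axis, tilted less than 10 degrees), turned clockwise at least 39 degrees from the gap (60 is aimed at; the stop is at about 78), let go and at rest (z of top in the frame of cup below 0.091 m and horizontal distance between top and cup below 0.006 m and angle between top's own z axis and vertical below 0.17 rad and angle between the x axis of top and the x axis of cup, either way round above 0.68 rad and linear speed of top below 0.02 m/s); the robot touches nothing.
It fails at once if the shorter jar is shifted by more than 30 mm (distance of jar from where it was at the start of the episode above 0.03 m).
It fails at once if the saucer is shifted by more than 30 mm (distance of saucer from where it was at the start of the episode above 0.03 m).
It also fails if it takes over 35 s, if anything falls off the work surface, if the arm or the gripper's body presses on something with over 40 N, if the wrist force passes 120 N, or if a joint passes its speed limit or range.

## Robot

A 6-joint arm with a two-finger parallel gripper is mounted at the origin on the work surface. World frame = base frame: x ahead of the robot, y to its left, z up, the work surface at z = 0. Lengths are in m, angles in rad, forces in N, time in s.
With the tool pointing down it reaches from about 0.375 to 0.975 m from the base axis. Payload 3.8 kg.
Tool frame: the origin (TCP) lies midway between the tips of the shut fingers; the grasp point (between the pads) lies 19 mm behind it; z points along the fingers, y is the direction in which the jaws open and shut (so a half turn about z gives the same grasp; the last joint's range is limited). The gripper opens to 88 mm and grips with 3 to 60 N. Pads are 18 mm wide; open, the fingers measure 123 mm over their backs; the gripper's body (75 mm by 187 mm) begins 45 mm behind the grasp point.
Start: joints at [-1.33, 0.264, 1.604, -0, 1.274, -0.037], TCP at [0.185, -0.649, 0.239] pointing down, gripper open.
Joint ranges: [-2.63, 2.63], [-0.94, 2.18], [0.31, 2.57], [-1.31, 4.45], [0, 2.66], [-2.55, 2.55]. Speed limits (rad/s): [2.57, 2.57, 3.14, 3.14, 3.14, 3.14].

## Interface

Orientations are given as a unit quaternion [w, x, y, z].
In Python, from workcell import manip gives the robot as it stands. Calls block until the motion is done:
- manip.reach(position, orientation): joint-space move of the TCP to a pose.
- manip.move_l(position, vel=0.15, frame=None): straight line of the TCP; frame=None keeps the orientation; vel is the mean speed in m/s.
- manip.move_j(angles): joint-space move.
- manip.command_gripper(opening, f_grip=None): finger opening in m; f_grip is the grip in N (None keeps the last); returns when the fingers have stopped.
- manip.pause(seconds).
- manip.inverse_kinematics(position, orientation): joint angles nearest the present ones, or None.
- manip.get_obs(): the state.
- manip.snapshot(name): name is "scene" or "top" or "wrist"; returns a dict with "img" (420x560x3 uint8, red, green, blue), "camera_matrix" (3x3 intrinsics, pixels), "world_to_cam" (4x4, takes a point from world to camera coordinates). Camera axes: x right, y down, z forward; pixel columns grow to the right and rows downward; lengths in m; the calibration is good to about 2 mm. A picture is of the moment at which its call begins. There is no depth.
A pose or a line that the arm cannot do raises manip.MotionError and nothing moves.
- manip.close_job(): hands the job in, once; it reports no verdict.
The state is a dict: "t": time; "joints": joint angles; "joint_vel": joint speeds; "tau": joint torques, N m; "ee_pos": TCP position; "tcp_rot": TCP orientation; "ft_force": force on the tool from outside, world axes, zero at the start; "wrist_torque": the same for the moment, N m; "grip_width": finger opening in m.
Only numpy, scipy, OpenCV 4.12 (cv2) and the standard library are available. Lean on these libraries where they do the work, as an engineer would, in place of code of your own. Each camera call takes 0.05 s, during which the arm holds its last target.

## Working session

There is one attempt and no reset: what is moved stays moved. The work goes in short steps, each a Python script; the robot and the scene stay as the last script left them, time stands still between calls to the robot, and variables do not carry over. Pictures are saved under pics/ and viewed, and the job is handed in when it is done.

```bash
ls; mkdir -p pics; python3 - <<'E'
from workcell import manip
import cv2
o=manip.get_obs(); print(o)
for n in ["scene","top","wrist"]:
    s=manip.snapshot(n); cv2.imwrite(f"pics/{n}0.png",s["img"][:,:,::-1]); print(n,s["camera_matrix"].tolist(),s["world_to_cam"].round(4).tolist())
    
E
```

```text
pics
{'t': 0.0, 'joints': array([-1.32992675e+00,  2.64722319e-01,  1.60537095e+00, -2.67621721e-05,
        1.27367636e+00, -3.69079806e-02]), 'joint_vel': array([-0.00085758, -0.00122818, -0.00116475, -0.00074071, -0.0008935 ,
        0.00104231]), 'tau': array([-1.11533871e-03, -5.02115035e+01, -3.56872666e+01,  7.25902431e-02,
        2.93306261e-02, -1.69879158e-04]), 'ee_pos': array([ 0.18491434, -0.64844502,  0.23741041]), 'tcp_rot': array([-1.08153224e-03,  9.90369317e-01,  1.38446492e-01, -1.23536785e-04]), 'ft_force': array([-0.00154901, -0.09844235,  0.03019148]), 'wrist_torque': array([ 0.04152241, -0.00523779, -0.01665246]), 'grip_width': 0.08807278518317742}
scene [[505.35468768202713, 0.0, 278.6310601989979], [0.0, 505.35468768202713, 210.4438120631297], [0.0, 0.0, 1.0]] [[0.7087, 0.7051, 0.0244, -0.4342], [0.3893, -0.362, -0.847, -0.1394], [-0.5884, 0.6098, -0.531, 1.2137], [0.0, 0.0, 0.0, 1.0]]
top [[398.2813845527507, 0.0, 279.1129313041499], [0.0, 398.2813845527507, 207.8994392715254], [0.0, 0.0, 1.0]] [[0.0022, -1.0, 0.0059, 0.0047], [-0.9923, -0.0029, -0.1241, 0.6], [0.1241, -0.0055, -0.9923, 0.6674], [0.0, 0.0, 0.0, 1.0]]
wrist [[300.1254718326296, 0.0, 281.20468106772176], [0.0, 300.1254718326296, 209.4589504332963], [0.0, 0.0, 1.0]] [[0.2754, -0.9613, -0.0024, -0.675], [-0.9225, -0.265, 0.2806, -0.0399], [-0.2703, -0.0751, -0.9598, 0.3895], [0.0, 0.0, 0.0, 1.0]]
```

View pics/scene0.png

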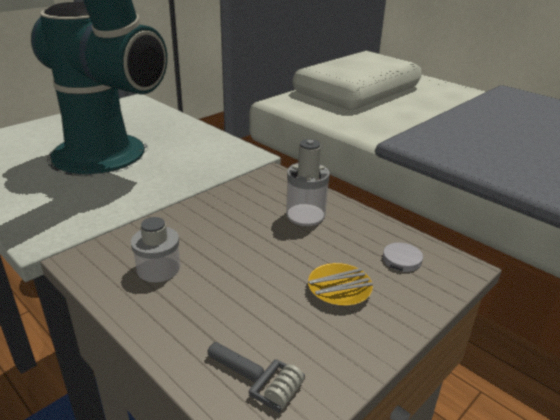

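View pics/top0.png

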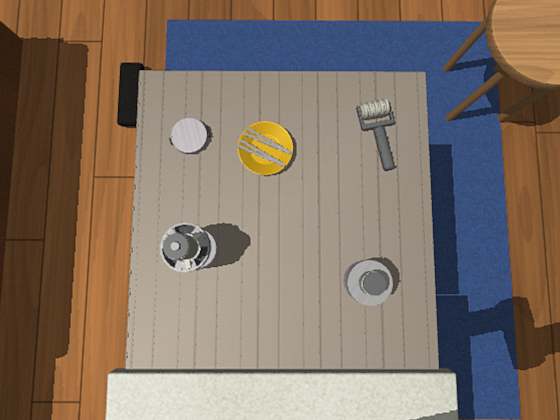

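View pics/wrist0.png

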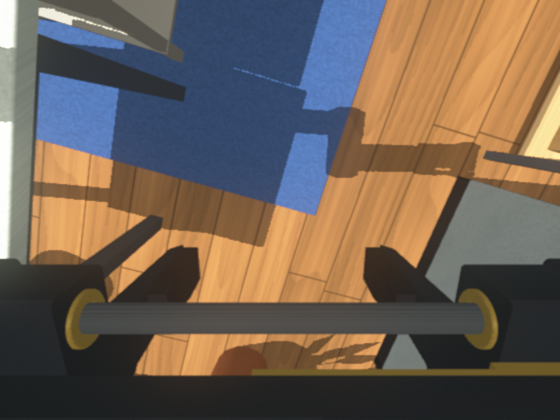

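```bash
cat > h.py <<'E'
import numpy as np, cv2
def ray(s,uv):
    K=s["camera_matrix"];T=s["world_to_cam"];R=T[:3,:3];c=-R.T@T[:3,3]
    d=R.T@np.linalg.solve(K,[uv[0],uv[1],1.]);return c,d/np.linalg.norm(d)
def plane(s,uv,z):
    c,d=ray(s,uv);return c+d*(z-c[2])/d[2]
def tri(r1,r2):
    (a,u),(b,v)=r1,r2
    t=np.linalg.lstsq(np.c_[u,-v],b-a,rcond=None)[0]
    p,q=a+t[0]*u,b+t[1]*v
    return (p+q)/2,np.linalg.norm(p-q)
def proj(s,p):
    T=s["world_to_cam"];q=s["camera_matrix"]@(T[:3,:3]@np.asarray(p,float)+T[:3,3]);return q[:2]/q[2]
E
python3 - <<'E'
from workcell import manip
import cv2,numpy as np
from h import *
s={n:manip.snapshot(n) for n in("scene","top")}
import pickle;pickle.dump(s,open("s0.pkl","wb"))
for n in s: print(n,ray(s[n],(280,210)))
# saucer centre
c={}
for n in s:
    hsv=cv2.cvtColor(s[n]["img"],cv2.COLOR_RGB2HSV)
    m=cv2.inRange(hsv,(20,150,100),(32,255,255))
    k=cv2.moments(m); cs=max(cv2.findContours(m,0,1)[0],key=cv2.contourArea); e=cv2.fitEllipse(cv2.convexHull(cs)); c[n]=e[0]; print(n,e)
print("saucer",tri(ray(s["scene"],c["scene"]),ray(s["top"],c["top"])))
a=s["top"]["img"][200:300,140:240,::-1]; b=s["scene"]["img"][120:240,260:360,::-1]
cv2.imwrite("pics/zt.png",cv2.resize(a,None,fx=6,fy=6,interpolation=2)); cv2.imwrite("pics/zs.png",cv2.resize(b,None,fx=5,fy=5,interpolation=2))
print(manip.get_obs()["t"])
E
```

```text
scene (array([ 1.07609115, -0.48441025,  0.53705191]), array([-0.58677673,  0.61202389, -0.53020735]))
top (array([0.51251474, 0.01012429, 0.73666008]), array([ 0.11885246, -0.00778874, -0.99288138]))
scene ((339.4669189453125, 287.3655700683594), (33.931304931640625, 62.42216491699219), 97.19681549072266)
top ((266.6402282714844, 145.36404418945312), (47.53337860107422, 54.70020294189453), 114.03564453125)
saucer (array([0.72076608, 0.02911079, 0.01032927]), np.float64(0.0016963320044924798))
0.25
```

View pics/zt.png

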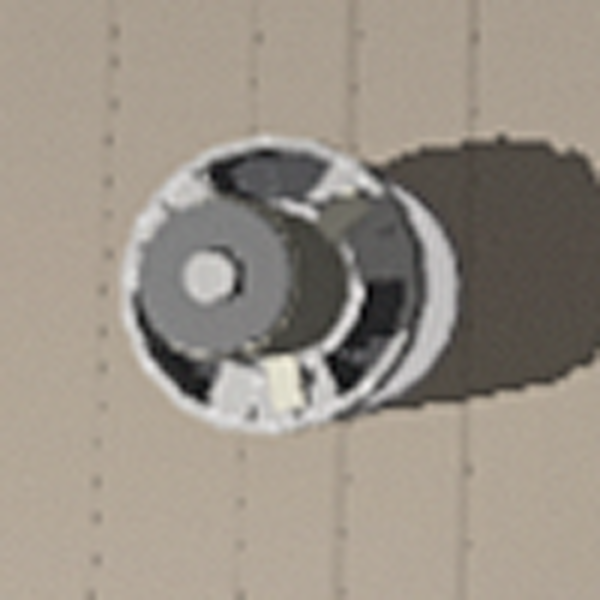

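View pics/zs.png

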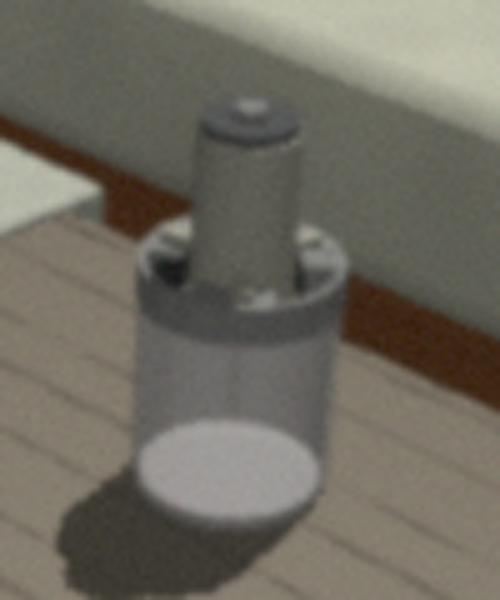

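```bash
python3 - <<'E'
import pickle,numpy as np
from h import *
from scipy.spatial.transform import Rotation as Ro
s=pickle.load(open("s0.pkl","rb"))
print("lip", plane(s["top"],(185.8,247.5),0.099),"barreltop",plane(s["top"],(175.5,246.2),0.157))
# scene: base ellipse white disc centre (228,470)/5+..., barrel top disc (250,118)
print("barrel tri",tri(ray(s["top"],(175.5,246.2)),ray(s["scene"],(260+250/5,120+115/5))))
print("base scene",plane(s["scene"],(260+228/5,120+470/5),0.003))
# wrist cam in tool frame
q=np.array([-1.08153224e-03,9.90369317e-01,1.38446492e-01,-1.23536785e-04]);p=np.array([0.18491434,-0.64844502,0.23741041])
Rt=Ro.from_quat(q[[1,2,3,0]]).as_matrix()
T=np.array([[0.2754,-0.9613,-0.0024,-0.675],[-0.9225,-0.265,0.2806,-0.0399],[-0.2703,-0.0751,-0.9598,0.3895],[0,0,0,1]])
c=-T[:3,:3].T@T[:3,3]
print("tool R",Rt.round(3).tolist(),"cam in tool",Rt.T@(c-p),"axes",(Rt.T@T[:3,:3].T).round(3).tolist())
E
```

```text
lip [0.52829846 0.15493095 0.099     ] barreltop [0.52869991 0.15670355 0.157     ]
barrel tri (array([0.5293583 , 0.15775659, 0.15547195]), np.float64(0.0017788774542720424))
base scene [0.52995664 0.15851228 0.003     ]
tool R [[0.962, 0.274, -0.001], [0.274, -0.962, 0.002], [0.0, -0.002, -1.0]] cam in tool [ 0.07180361  0.00118254 -0.14600662] axes [[0.001, -0.96, -0.281], [1.0, 0.001, 0.0], [0.0, -0.281, 0.96]]
```

```bash
cat >> h.py <<'E'
def down(a):  # tool-down quaternion wxyz, tool x heading a
    from scipy.spatial.transform import Rotation as Ro
    c,s=np.cos(a),np.sin(a)
    q=Ro.from_matrix([[c,s,0],[s,-c,0],[0,0,-1]]).as_quat();return q[[3,0,1,2]]
E
python3 - <<'E'
from workcell import manip
import cv2,numpy as np,pickle
from h import *
C=np.array([.529,.1565]);a=1.36
p=np.r_[C-0.072*np.array([np.cos(a),np.sin(a)]),0.19]
manip.reach(p,down(a))
s=manip.snapshot("wrist");pickle.dump(s,open("w1.pkl","wb"))
o=manip.get_obs();print(o["t"],o["joints"],o["ee_pos"])
u=proj(s,[*C,.099]);print(u)
x,y=u.round().astype(int)
cv2.imwrite("pics/w1.png",s["img"][:,:,::-1])
x0,y0=max(x-75,0),max(y-75,0);print(x0,y0)
cv2.imwrite("pics/w1z.png",cv2.resize(s["img"][y0:y0+150,x0:x0+150,::-1],None,fx=4,fy=4,interpolation=2))
E
```

```text
3.1417 [ 1.16947178e-01  9.37962346e-03  1.98394630e+00 -1.30208234e-04
  1.14813320e+00  3.28945282e-01] [0.51422178 0.08544301 0.1900456 ]
[280.44887255 119.62773564]
205 45
```

View pics/w1z.png

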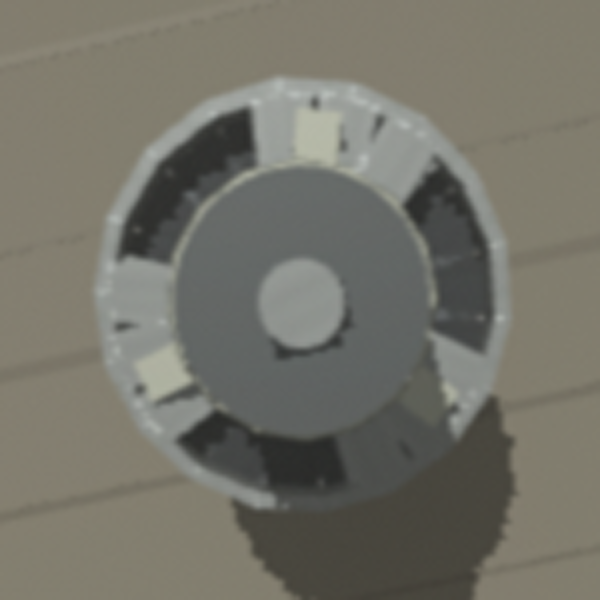

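View pics/w1.png

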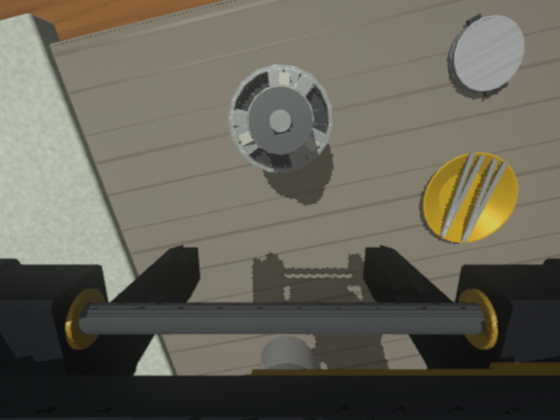

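```bash
python3 - <<'E'
import pickle,numpy as np
from h import *
s=pickle.load(open("w1.pkl","rb"))
W=lambda x,y,z:plane(s,(205+x/4-.375,45+y/4-.375),z)[:2]
rim=np.array([W(x,y,.099) for x,y in[(98,290),(508,290),(300,78),(330,507),(160,155),(440,150),(150,435),(255,500)]])
A=np.c_[2*rim,np.ones(len(rim))];b=(rim**2).sum(1);r=np.linalg.lstsq(A,b,rcond=None)[0]
C=r[:2];print("ring",C,np.sqrt(r[2]+C@C))
B=W(305,302,.157);bu=W(302,303,.161);print("barrel",B,bu)
ang=lambda p,c:np.degrees(np.arctan2(*(p-c)[::-1]))%360
for p in[(318,135),(163,372),(425,395)]:
    w=W(*p,.103);print("tab",ang(w,C),ang(w,C)%120, ang(w,B)%120,np.linalg.norm(w-C))
for e in[((118,258),(252,112)),((435,165),(487,350)),((185,435),(347,490))]:
    a=[ang(W(*p,.099),C) for p in e];print("gap",a,np.mean(a)%120)
E
```

```text
ring [0.52870893 0.15535107] 0.03831343536306886
barrel [0.52922125 0.15579151] [0.52878202 0.1557283 ]
tab 72.68500216708777 72.68500216708777 73.3909928896498 0.02962655202782904
tab 192.09393145524348 72.09393145524348 72.71975009988097 0.02900750951131085
tab 313.0787084326632 73.07870843266318 71.70720045999474 0.028222599610689517
gap [np.float64(153.80468876540039), np.float64(93.19262590791695)] 3.498657336658667
gap [np.float64(33.73585623852072), np.float64(335.1566509401089)] 64.44625358931481
gap [np.float64(214.13984536080864), np.float64(271.9056318636635)] 3.0227386122360542
```

```bash
python3 - <<'E'
from workcell import manip
import cv2,numpy as np
from h import *
C=[.5288,.1555];a=1.36
manip.reach([*C,.19],down(a)); manip.move_l([*C,.119],vel=.1)
o=manip.get_obs();print(o["t"],o["joints"],o["ee_pos"],o["ft_force"])
manip.command_gripper(.03,f_grip=15)
o=manip.get_obs();print(o["t"],o["grip_width"],o["ft_force"],o["wrist_torque"])
j=np.array(o["joints"]); j[5]-=np.radians(51)
manip.move_j(j)
o=manip.get_obs();print(o["t"],o["joints"],o["ee_pos"],o["grip_width"],o["ft_force"],o["wrist_torque"])
s=manip.snapshot("scene")
cv2.imwrite("pics/s2.png",cv2.resize(s["img"][100:250,230:390,::-1],None,fx=4,fy=4,interpolation=2))
E
```

```text
4.3833 [ 2.40520131e-01  1.37327245e-01  1.98770204e+00 -2.51702197e-05
  1.01562196e+00  4.51594872e-01] [0.52932265 0.15545645 0.11952936] [ 0.85120271  0.22161025 -0.71380278]
5.175 0.03952325636030361 [-0.18661875  0.64618925  0.42147074] [-6.62554067e-05 -6.07293821e-02  3.05938582e-02]
6.0333 [ 2.40766369e-01  1.37783430e-01  1.98863095e+00  1.18094960e-05
  1.01552602e+00 -4.37110073e-01] [0.52867761 0.15544882 0.11883167] 0.03936501687324987 [-0.03162756 -0.77387147  0.24772312] [-0.07449597 -0.09959325  0.02305715]
```

View pics/s2.png

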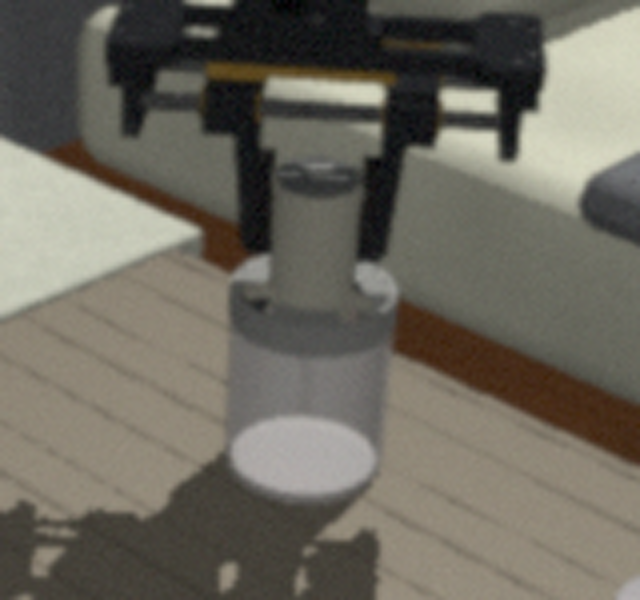

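```bash
python3 - <<'E'
from workcell import manip
import cv2,numpy as np
from h import *
manip.command_gripper(.052); manip.pause(.2)
o=manip.get_obs();print(o["t"],o["grip_width"],o["ft_force"])
s=manip.snapshot("scene");print([proj(s,[.5288,.1555,z]) for z in(.157,.145)])
cv2.imwrite("pics/s3.png",cv2.resize(s["img"][100:250,230:390,::-1],None,fx=4,fy=4,interpolation=2))
E
```

```text
6.6667 0.05213648236444814 [-0.31756516 -0.28069335 -0.22954508]
[array([308.4991388 , 142.55884126]), array([308.1314268 , 148.60948466])]
```

View pics/s3.png

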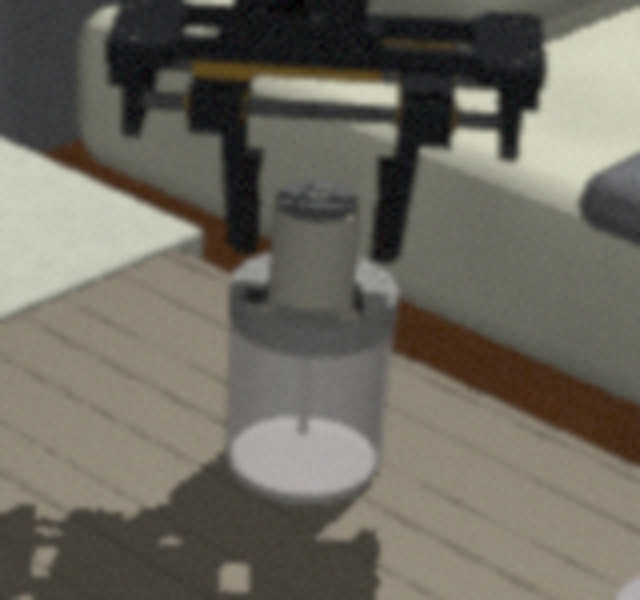

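The barrel top went from zoomed row ~178 to ~202. That is 6 px, matching the predicted 12 mm drop, so the top is in the neck. Next I regrip lower and turn it clockwise.

```bash
python3 - <<'E'
from workcell import manip
import cv2,numpy as np,pickle
from h import *
C=[.5288,.1555]
manip.move_l([*C,.1085],vel=.05)
manip.command_gripper(.03,f_grip=15)
o=manip.get_obs();print(o["t"],o["grip_width"],o["ft_force"],o["wrist_torque"],o["joints"][5])
j=np.array(o["joints"]); j[5]+=np.radians(60)
manip.move_j(j)
o=manip.get_obs();print(o["t"],o["joints"][5],o["ee_pos"],o["grip_width"],o["ft_force"],o["wrist_torque"])
manip.command_gripper(.088); manip.pause(.1)
manip.move_l([*C,.19],vel=.1)
a=1.36; d=np.array([np.cos(a),np.sin(a)])
manip.reach([*(np.array(C)-.072*d),.19],down(a))
s=manip.snapshot("wrist");pickle.dump(s,open("w2.pkl","wb"));sc=manip.snapshot("scene")
o=manip.get_obs();print(o["t"],o["ft_force"])
cv2.imwrite("pics/w4z.png",cv2.resize(s["img"][45:195,205:355,::-1],None,fx=4,fy=4,interpolation=2))
cv2.imwrite("pics/s4.png",sc["img"][:,:,::-1])
E
```

```text
7.4083 0.03953905864017473 [-0.14116449  0.15712884 -0.2489923 ] [-0.01028459 -0.13685518  0.00323035] -0.4385357545205128
8.3917 0.607393062167573 [0.52884796 0.15549539 0.10858067] 0.03945231364639561 [-0.28883769  0.57672715 -0.34538876] [-0.03938796 -0.09891576  0.017363  ]
10.7917 [ 0.00501929 -0.14699153  0.78412778]
```

View pics/w4z.png

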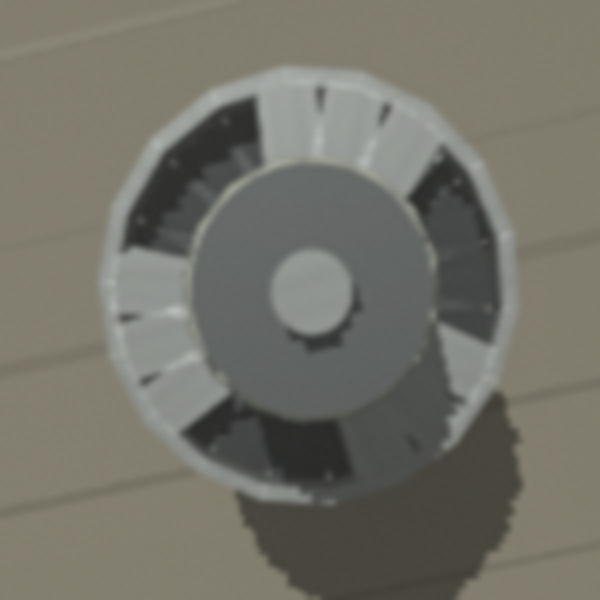

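View pics/s4.png

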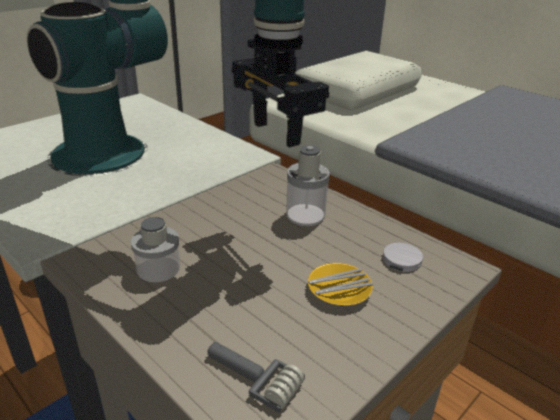

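Zoomed wrist view: no cream tab shows on the lip (before, they were at about (318,135) and (163,372)) or in the three dark gaps. The button is centred at (312,292). In the scene view the barrel sits low, and the jar (157,255) and saucer (340,285) have not moved. I'm handing the job in.

```bash
python3 - <<'E'
from workcell import manip
from h import *
import pickle
s=pickle.load(open("w2.pkl","rb"))
print(plane(s,(205+312/4-.4,45+292/4-.4),.149))
manip.close_job(); 
E
```

```text
[0.52932217 0.15583567 0.149     ]
the job is handed in; nothing more can be done
```

The white top is down in the neck and turned forward under the lip. I handed the job in at about 11 s of the 35 s allowed, with the arm clear of everything.

- **Measured start:** From a close wrist picture, the tabs were about 51° clockwise of the gaps.
- **Turning back and drop:** I gripped the barrel with 15 N, turned it 51° counter-clockwise and let go. In the scene camera the barrel top fell by about 6 px, which matches the 12 mm drop.
- **Turning forward:** I regripped about 11 mm lower, turned 60° clockwise, opened the gripper and backed away.

**Last checks:**
- No tab was visible on the lip or in any of the three gaps.
- The button was within about 1 mm of the ring's measured centre.
- The jar and saucer looked unmoved in the scene picture, judged by eye.

The final turn angle is inferred from the wrist rotation (60°, with very little torque, so slip is unlikely) and from the tabs being hidden. I could not measure it directly. None of the checks failed or disagreed.

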